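# Reset the badge press and hold its shuttle home in the detent

### The arm

A 6-joint arm with a two-finger parallel gripper is mounted at the origin on the work surface. World frame = base frame: x ahead of the robot, y to its left, z up, the work surface at z = 0. Lengths are in m, angles in rad, forces in N, time in s.
With the tool pointing down it reaches from about 0.25 to 0.85 m from the base axis. Payload 12.5 kg.
Tool frame: the origin (TCP) lies at the very end of the fingers, on their centre line; the grasp point (between the pads) lies 19 mm behind it (robot.tcp_to_grasp is the distance from the TCP to the grasp point, in m); z points along the fingers, y is the line along which they close (so a half turn about z gives the same grasp; the last joint's range is limited). The gripper opens to 93 mm and grips with 3 to 60 N. Pads are 15 mm wide; open, the fingers measure 128 mm over their backs; the gripper's body (75 mm by 188 mm) begins 65 mm behind the grasp point.
Start: joints at [-0.085, 0.351, 1.652, -0, 1.139, -0.085], TCP at [0.55, 0, 0.219] pointing down, gripper open.
Joint ranges: [-2.75, 2.75], [-0.79, 2.1], [0.01, 2.65], [-1.57, 4.71], [0.07, 3.14], [-2.87, 2.87]. Speed limits (rad/s): [2.22, 2.22, 2.79, 3.14, 3.14, 3.14].

### API

Orientations are given as a unit quaternion [w, x, y, z].
In Python, from cell import robot gives the robot as it stands.
- The arm moves only by the tool play_rows, never from a script. Its argument "motion" is a list of rows, each an object of numbers: "jaw": the finger opening in m, from 0 to 0.093; "dx", "dy", "dz": the shift along the tool's x, y, z in m; "ax", "ay", "az": the turn, a rotation vector about the tool's x, y, z in degrees. In form: [{"jaw": .., "dx": .., "dy": .., "dz": .., "ax": .., "ay": .., "az": ..}, ...]. A call has 1 to 12 rows; each row is the pose to reach, as a shift and turn from the pose commanded when the call began, along the tool's axes at that moment; what a row does not reach only later rows make up. A row lasts 1/12 s, in which the tool goes at most 41.7 mm and 7.16 degrees, less where a joint would pass 70% of its speed; a pose out of reach is approached as far as the arm can. A call with a gripper value outside its range is refused whole. The fingers move at their own pace and stop on an object; "newtons" is the grip in N (left out, the last holds). Time passes only in rows, so rows that repeat a pose let the fingers close. It gives the time, the measured TCP pose, the force, the opening and the grip force at its end, in the units of the state.
- robot.read_state(): the state, without advancing time (a new reading comes with each control period).
- robot.read_camera(name): name is "scene" or "side" or "wrist"; returns a dict with "img" (400x640x3 uint8, blue, green, red), "camera_matrix" (3x3 intrinsics, pixels), "xyz" and "orientation" of the camera in the world; the wrist camera has in their place "hand_eye" (4x4, takes a point from camera to tool coordinates, whose origin is the TCP and whose axes are the flange's). Camera axes: x right, y down, z forward; pixel columns grow to the right and rows downward; lengths in m; the calibration is good to about 2 mm. A picture is of the moment at which its call begins: read the wrist's pose just before it. There is no depth.
- robot.job_done(): hands the job in; it is judged then, once.
The state is a dict: "time_s": time; "joints": joint angles; "qd": joint speeds; "joint_torque": joint torques, N m; "eef_pos": TCP position; "tool_rot": TCP orientation; "ft_force": force on the tool from outside, world axes, zero at the start; "torque": the same for the moment, N m; "finger_gap": finger opening in m; "gripper_force": force on a finger pad.
Only numpy, scipy, OpenCV 4.12 (cv2) and the standard library are available. Lean on these libraries where they do the work, as an engineer would, in place of code of your own. Each camera call takes 0.05 s, during which the arm holds its last target. There are 200 camera calls.

### The job

The badge press is ready for its trial stroke: press the small flat reset button on the control box fully down and let it spring back up, without pressing the large mushroom-headed start button. Then grip the black knob of the press shuttle and slide the shuttle in towards the ram until you feel its ball plunger drop into the notch; do not run it on against the end stop, and do not shift the spanner, jar, mug or die ring that lie around. Finish while still gripping the knob, keeping the shuttle held at the notch.

Things in the scene. Friction and masses are not known exactly. Their poses are not given: they have to be found in the camera images.
- press: Green bench press, fixed, 520 mm tall. Origin on the table under the ram's axis; its x axis (to the column) is the way the shuttle slides in; z up. A rail on a beam 80 mm wide, 90 mm high, runs from x -400 to +140 mm. The head starts 80 mm before the ram's axis, 250 mm up. A bracket with the ball plunger, 142 mm high, sits on the beam's +y side, reaching 95 mm out, 130 to 190 mm before the ram.
- shuttle (a joint): How far the shuttle is slid in along the press's +x, m: 0 right out, 0.155 at the end stop; starts at 0 to 0.03. The notch is met between 0.06 and 0.12: where is not told, but felt (or seen). A steel plate 360 x 90 x 12 mm, top 130 mm up, about 0.9 kg; V notch 11 mm wide in its +y edge, 110 mm from the knob towards the column. Friction about 1 to 2 N, plus 4 N per m/s.
- shuttle_knob (a point): Middle of the shuttle's knob, 164 mm above the table: an upright black cylinder 30 mm across, 140 to 184 mm above the table, on an 18 mm neck on the outer end of the plate (30 mm from its end). Its x axis is the sliding direction (axes as the press). Nothing stands within 70 mm of it at its height.
- detent (a joint): How far the plunger's 10 mm steel ball is pushed back, m: about 0.003 on the shuttle's plain edge, 0 in the notch. Within about 5 mm of the notch the spring draws the shuttle in; with up to 5 N; just past its middle it resists steeply, and it takes about 15 N with the friction to push the shuttle on out of the notch.
- reset (a joint): Travel of the small flat reset button, m: 0 up, 0.006 fully down. It springs back when released; 1.5 N starts it, 5 N holds it fully down.
- reset_top (a point): Middle of the top of the reset button: a flat black push button of 28 mm diameter in a steel collar of 44 mm, its top 22 mm above the top of the control box and 92 mm above the table; pressed straight down it stays above its collar.
- mushroom (a joint): Travel of the large start button, m: 0 up, 0.006 down; not to be pressed.
- mushroom_top (a point): Middle of the top of the black domed mushroom-headed start button, 50 mm diameter, its top 33 mm above the control box (103 mm above the table), 100 mm from the reset button; either may be the left one.
- control_box: Grey control box, fixed, 110 (x) x 200 (y) x 70 mm high, with a small clear pilot lamp between its two buttons. Origin at the middle of its underside.
- spanner: Steel spanner 150 mm long, lying loose on the table; origin at its middle. Not part of the job.
- rivet_jar: Pale, milky jar with a metal cap, 56 mm across, 75 mm high, standing loose; origin under its middle. Not part of the job.
- mug: White mug, 80 mm across, 95 mm high, standing loose; origin under its middle. Not part of the job.
- die_ring: Steel die ring, 72 mm across, 25 mm high, lying loose; origin under its middle. Not part of the job.

How it is judged:
On the way, in this order (a step that is already met when the one before it is completed fails the run):
1. the reset button is pressed fully down (value of joint reset above 0.005 m), for 0.05 s.
2. the reset button has sprung back up (value of joint reset below 0.0015 m), for 0.1 s.
3. the shuttle is held by its knob with the ball in the notch (value of joint detent below 0.002 m and contact force between the fingers and shuttle above 2 N and horizontal distance between the grasp point and shuttle_knob below 0.018 m), for 0.3 s.
At the end, for the whole second after the job is handed in: Through the last second: ball in the notch (pushed in under 2 mm, so the shuttle within about 2 mm of it), shuttle at rest and short of the end stop (below 0.13 m), fingers on its knob (over 2 N, gripper centre within 18 mm of the knob's axis), reset button up (all of step 3 and value of joint reset below 0.0015 m and value of joint shuttle below 0.13 m and velocity of joint shuttle between -0.005 and 0.005 m/s); the arm keeps its last pose, push and grip.
It fails at once if the mushroom start button is pressed (more than 2 mm) (value of joint mushroom above 0.002 m).
It fails at once if the shuttle is run on against its end stop (value of joint shuttle above 0.152 m).
It fails at once if the spanner, jar, mug or die ring is shifted by more than 30 mm (distance of any of spanner, rivet_jar, mug, die_ring from where it was at the start of the episode above 0.03 m).
It also fails if it takes over 67 s, if anything falls off the work surface, if the arm or the gripper's body presses on something with over 40 N, if the wrist force passes 120 N, or if a joint passes its speed limit or range.

## Working session

There is one attempt and no reset: what is moved stays moved. The work goes in short steps, Python scripts to look and compute and a tool call to move; the robot and the scene stay as the last step left them, time stands still between calls to the robot, and variables do not carry over. Pictures are saved under pics/ and viewed, at most 12 in all, crops included, and the job is handed in when it is done.

Besides the shell and the picture viewer there is one more tool, called after ">>>" as a command line: name --argument value ..., lists and objects as JSON in quotes. play_rows: Moves the arm, as the interface text tells. Its arguments: {"type":"object","properties":{"motion":{"type":"array"},"newtons":{"type":"number"}},"required":["motion"]}

```bash
mkdir -p pics; ls
cat > h.py <<'E'
import numpy as np, cv2, pickle
from scipy.spatial.transform import Rotation as R
def q2R(q): return R.from_quat([q[1],q[2],q[3],q[0]]).as_matrix()
def ray(c,uv):
    K=np.array(c["camera_matrix"]); d=np.linalg.inv(K)@[uv[0],uv[1],1.]
    return np.array(c["xyz"]),q2R(c["orientation"])@d
def onz(c,uv,z):
    o,d=ray(c,uv); return o+d*(z-o[2])/d[2]
def wrist(c,s):
    T=np.eye(4);T[:3,:3]=q2R(s["tool_rot"]);T[:3,3]=s["eef_pos"]
    M=T@np.array(c["hand_eye"]); q=R.from_matrix(M[:3,:3]).as_quat()
    c["xyz"]=M[:3,3];c["orientation"]=[q[3],q[0],q[1],q[2]];return c
def proj(c,p):
    p=q2R(c["orientation"]).T@(np.array(p)-c["xyz"]); u=np.array(c["camera_matrix"])@p; return u[:2]/u[2]
E
python3 - <<'E'
from h import *
from cell import robot
s=robot.read_state();print(s)
for n in["scene","side","wrist"]:
    c=robot.read_camera(n)
    if n=="wrist": wrist(c,s)
    cv2.imwrite(f"pics/{n}0.png",c["img"]);pickle.dump(c,open(n+"0.pkl","wb"));print(n,c["xyz"],c["orientation"],c["camera_matrix"])
E
```

```text
pics
{'time_s': 0.0, 'joints': array([-8.46025982e-02,  3.51225561e-01,  1.65242269e+00, -1.87487112e-05,
        1.13909246e+00, -8.46068618e-02]), 'qd': array([-1.86727811e-03,  1.98125863e-03,  2.60052229e-03, -1.39215283e-03,
        5.28915221e-04,  3.52201334e-05]), 'joint_torque': array([ 1.41757551e-03, -4.97321892e+01, -2.85254824e+01,  6.99741254e-02,
        2.57699919e-02, -1.73020858e-04]), 'eef_pos': array([5.49657384e-01, 4.84585413e-05, 2.18107808e-01]), 'tool_rot': array([-4.33258771e-04,  7.07102380e-01,  7.07110949e-01, -3.76653463e-04]), 'ft_force': array([ 0.42088618, -0.18048742, -0.77242564]), 'torque': array([-0.0021171 ,  0.02900682, -0.03171119]), 'gripper_force': 0.0, 'finger_gap': 0.09354046647213714}
scene [ 1.28369604 -0.39269374  1.03554642] [-0.31301093  0.80414686  0.46851047 -0.18939359] [[456.18202805   0.         319.1668657 ]
 [  0.         456.18202805 196.97057884]
 [  0.           0.           1.        ]]
side [-0.06402056  0.89266349  0.87689551] [ 0.13602852 -0.25557335  0.84883943 -0.44232355] [[438.57131216   0.         314.6738849 ]
 [  0.         438.57131216 202.15663747]
 [  0.           0.           1.        ]]
wrist [0.54888748 0.0687039  0.38488091] [np.float64(0.12547045831745005), np.float64(0.9920971566930836), np.float64(0.00013575400036517472), np.float64(-0.0006142816612469338)] [[337.9698404    0.         322.23687698]
 [  0.         337.9698404  200.51995489]
 [  0.           0.           1.        ]]
```

```bash
cd pics; python3 -c "
import cv2,numpy as np
a=cv2.imread('scene0.png');b=cv2.imread('side0.png');c=cv2.imread('wrist0.png')
cv2.imwrite('w.png',c)"
```

```text
(no output)
```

View pics/scene0.png

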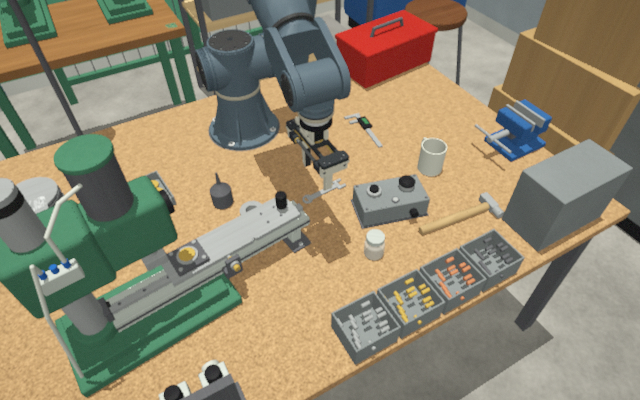

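View pics/side0.png

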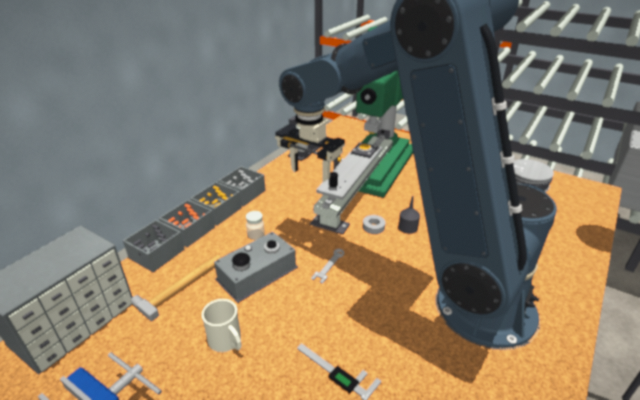

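The scene view shows the control box at about (390,198), with the reset button at (374,189) and the mushroom at (407,183). The shuttle knob is at (282,200), with the press extending lower left. The side view has the mushroom at (241,260), the reset at (271,243) and the knob at (333,182). I'll enlarge these areas.

Run:
```python
from h import *
a=cv2.imread('pics/scene0.png');b=cv2.imread('pics/side0.png');w=cv2.imread('pics/wrist0.png')
f=lambda i,x,y:cv2.resize(i[y:y+60,x:x+80],(400,300),interpolation=cv2.INTER_CUBIC)
g=np.vstack([np.hstack([f(a,350,160),f(a,245,170)]),np.hstack([f(b,215,220),f(b,300,155)])])
cv2.imwrite('pics/z1.png',g)
sc=pickle.load(open('scene0.pkl','rb'));sd=pickle.load(open('side0.pkl','rb'))
for n,c,uv,z in[("reset",sc,(374,187),.092),("reset",sd,(271,241),.092),("mush",sc,(407,180),.103),("mush",sd,(241,257),.103),("knob",sc,(282,194),.184),("knob",sd,(333,176),.184)]:print(n,onz(c,uv,z))
```

```text
reset [0.55781832 0.18325008 0.092     ]
reset [0.56029004 0.18092698 0.092     ]
mush [0.59026773 0.27458914 0.103     ]
mush [0.576767   0.28535033 0.103     ]
knob [ 0.5317873  -0.09132522  0.184     ]
knob [ 0.52020562 -0.07860433  0.184     ]
```

View pics/z1.png

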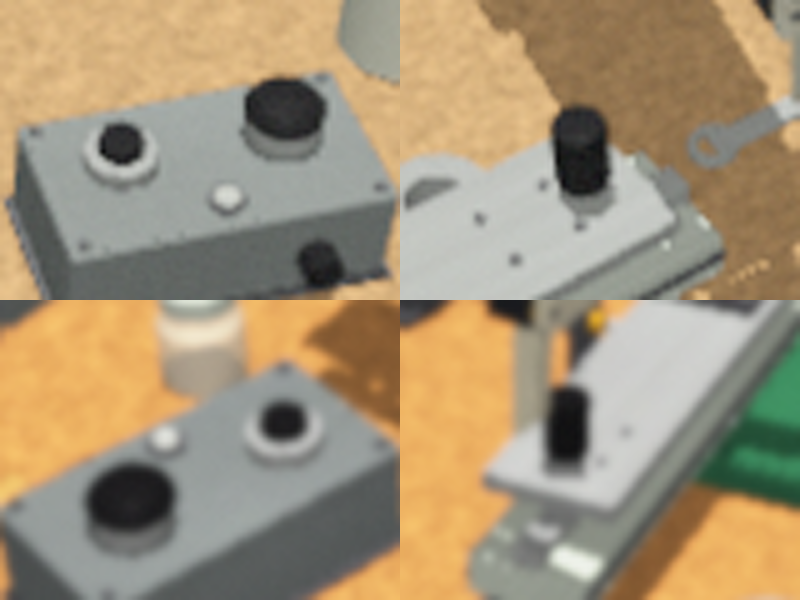

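View pics/wrist0.png

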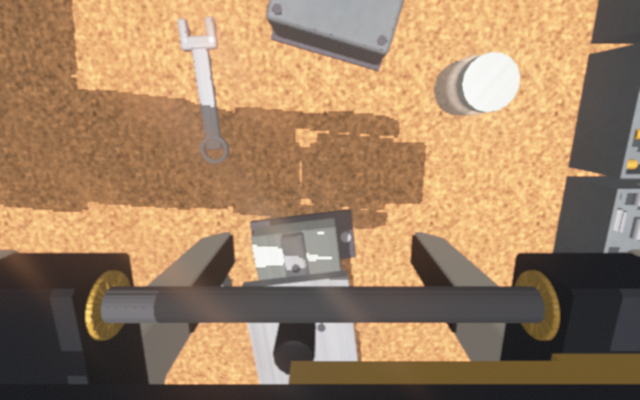

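The crops refine the scene pixels to: reset top (374,187.5), mushroom (407,181), knob top (281,193.6). In the side view they are reset (271.6,243), mushroom (241.2,259), knob top (333.4,174). The wrist view shows the shuttle end at about (300,300) and the box edge at the top. I'll move towards the reset button and look at it from the wrist.

>>> play_rows --motion '[{"jaw": 0, "dx": 0.03}, {"jaw": 0, "dx": 0.06}, {"jaw": 0, "dx": 0.09, "dy": 0.01}, {"jaw": 0, "dx": 0.09, "dy": 0.01}, {"jaw": 0, "dx": 0.09, "dy": 0.01}, {"jaw": 0, "dx": 0.09, "dy": 0.01}]'

```text
schema error: expected keys jaw, dx, dy, dz, ax, ay, az
```

Run:
```python
from h import *
from cell import robot
s=robot.read_state();c=wrist(robot.read_camera("wrist"),s)
pickle.dump(c,open("wrist1.pkl","wb"));cv2.imwrite("pics/wrist1.png",c["img"]);print(s["eef_pos"],s["finger_gap"],s["time_s"])
for n,uv1,uv2,z in[("reset",(374,187.5),(271.6,243),.092),("mush",(407,181),(241.2,259),.103),("knob",(281,193.6),(333.4,174),.184)]:
    p=[onz(pickle.load(open(f,'rb')),u,z) for f,u in(("scene0.pkl",uv1),("side0.pkl",uv2))]
    print(n,*p,proj(c,(p[0]+p[1])/2))
```

```text
[5.49753196e-01 4.12314855e-05 2.18238128e-01] 0.09317056563856775 0.15
reset [0.55948377 0.18212805 0.092     ] [0.55356384 0.1867694  0.092     ] [332.67810694 -44.78029366]
mush [0.59355058 0.27213758 0.103     ] [0.57115699 0.29091007 0.103     ] [ 373.9872298  -223.75068932]
knob [ 0.5292335  -0.09293318  0.184     ] [ 0.52530555 -0.08917878  0.184     ] [291.2637548  351.39526844]
```

View pics/wrist1.png

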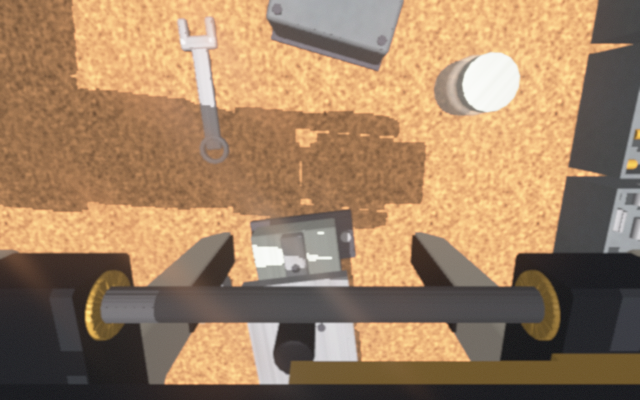

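The move was refused because every row needs all its keys, so this picture is unchanged. The knob's predicted pixel (291,351) does match what it shows at about (293,353).

>>> play_rows --motion '[{"jaw": 0, "dx": 0.03, "dy": 0, "dz": 0, "ax": 0, "ay": 0, "az": 0}, {"jaw": 0, "dx": 0.06, "dy": 0.005, "dz": 0, "ax": 0, "ay": 0, "az": 0}, {"jaw": 0, "dx": 0.09, "dy": 0.01, "dz": 0, "ax": 0, "ay": 0, "az": 0}, {"jaw": 0, "dx": 0.09, "dy": 0.01, "dz": 0, "ax": 0, "ay": 0, "az": 0}, {"jaw": 0, "dx": 0.09, "dy": 0.01, "dz": 0, "ax": 0, "ay": 0, "az": 0}, {"jaw": 0, "dx": 0.09, "dy": 0.01, "dz": 0, "ax": 0, "ay": 0, "az": 0}]'

```text
time_s: 0.7
eef_pos: [0.5598, 0.0897, 0.2184]
tool_rot: [-0.0, 0.707, 0.707, -0.0]
ft_force: [-0.4, -0.5, -0.4]
finger_gap: 0.0574
gripper_force: 0.0
```

Run:
```python
from h import *
from cell import robot
s=robot.read_state();c=wrist(robot.read_camera("wrist"),s)
pickle.dump(c,open("wrist1.pkl","wb"));cv2.imwrite("pics/wrist2.png",c["img"]);print(s["eef_pos"],s["finger_gap"],s["time_s"])
print(proj(c,(.5567,.184,.092)))
```

```text
[0.55979345 0.08970421 0.21839862] 0.057355135287140514 0.7
[319.8074712   81.34057915]
```

View pics/wrist2.png

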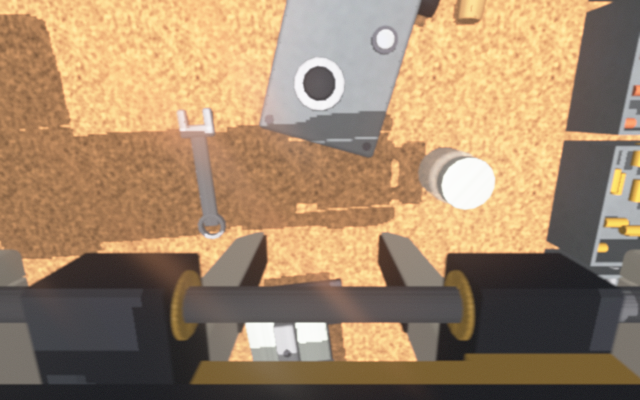

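The reset button is at (319,83), within 2 px of where I predicted it, so it is at about (0.5563, 0.1835). The lamp is at (384,40). I'll go above the button.

>>> play_rows --motion '[{"jaw": 0, "dx": 0.03, "dy": -0.001, "dz": 0, "ax": 0, "ay": 0, "az": 0}, {"jaw": 0, "dx": 0.06, "dy": -0.002, "dz": 0, "ax": 0, "ay": 0, "az": 0}, {"jaw": 0, "dx": 0.094, "dy": -0.0035, "dz": 0.02, "ax": 0, "ay": 0, "az": 0}, {"jaw": 0, "dx": 0.094, "dy": -0.0035, "dz": 0.05, "ax": 0, "ay": 0, "az": 0}, {"jaw": 0, "dx": 0.094, "dy": -0.0035, "dz": 0.08, "ax": 0, "ay": 0, "az": 0}, {"jaw": 0, "dx": 0.094, "dy": -0.0035, "dz": 0.105, "ax": 0, "ay": 0, "az": 0}, {"jaw": 0, "dx": 0.094, "dy": -0.0035, "dz": 0.118, "ax": 0, "ay": 0, "az": 0}, {"jaw": 0, "dx": 0.094, "dy": -0.0035, "dz": 0.118, "ax": 0, "ay": 0, "az": 0}, {"jaw": 0, "dx": 0.094, "dy": -0.0035, "dz": 0.118, "ax": 0, "ay": 0, "az": 0}]'

```text
time_s: 1.5
eef_pos: [0.5566, 0.1832, 0.1006]
tool_rot: [-0.0, 0.708, 0.707, -0.0]
ft_force: [0.6, 1.5, 0.4]
finger_gap: 0.0006
gripper_force: 0.0
```

Run:
```python
from h import *
from cell import robot
s=robot.read_state();print(s["eef_pos"],s["finger_gap"],s["ft_force"])
c=robot.read_camera("side");d=robot.read_camera("scene")
f=lambda i,x,y:cv2.resize(i[y:y+120,x:x+80],(400,600),interpolation=cv2.INTER_CUBIC)
cv2.imwrite("pics/z2.png",np.hstack([f(c["img"],230,170),f(d["img"],340,120)]))
```

```text
[0.55657363 0.18317224 0.10063576] 0.0005643933178131068 [0.63276011 1.49988068 0.35200285]
```

View pics/z2.png

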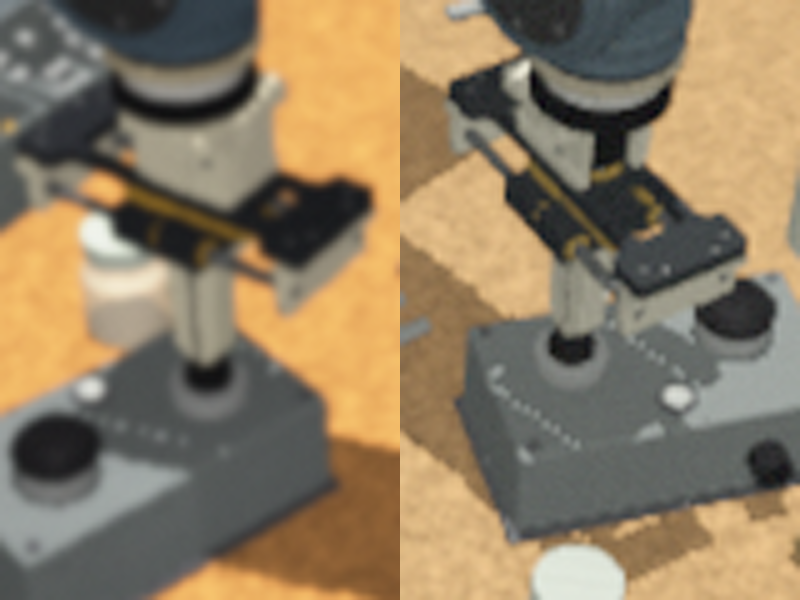

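The closed fingers stand centred over the reset button: side crop (205,365), scene crop (573,335). They are well clear of the mushroom, so I'll press, check the force and lift.

>>> play_rows --motion '[{"jaw": 0, "dx": 0, "dy": 0, "dz": 0.006, "ax": 0, "ay": 0, "az": 0}, {"jaw": 0, "dx": 0, "dy": 0, "dz": 0.01, "ax": 0, "ay": 0, "az": 0}, {"jaw": 0, "dx": 0, "dy": 0, "dz": 0.0125, "ax": 0, "ay": 0, "az": 0}, {"jaw": 0, "dx": 0, "dy": 0, "dz": 0.0145, "ax": 0, "ay": 0, "az": 0}, {"jaw": 0, "dx": 0, "dy": 0, "dz": 0.0145, "ax": 0, "ay": 0, "az": 0}, {"jaw": 0, "dx": 0, "dy": 0, "dz": 0.0145, "ax": 0, "ay": 0, "az": 0}]'

```text
time_s: 2.1
eef_pos: [0.557, 0.184, 0.0866]
tool_rot: [0.0, 0.707, 0.707, 0.0]
ft_force: [0.9, -1.8, 4.9]
finger_gap: 0.0006
gripper_force: 2.3
```

>>> play_rows --motion '[{"jaw": 0, "dx": 0, "dy": 0, "dz": 0.001, "ax": 0, "ay": 0, "az": 0}, {"jaw": 0, "dx": 0, "dy": 0, "dz": 0.002, "ax": 0, "ay": 0, "az": 0}, {"jaw": 0, "dx": 0, "dy": 0, "dz": 0.002, "ax": 0, "ay": 0, "az": 0}, {"jaw": 0, "dx": 0, "dy": 0, "dz": 0.002, "ax": 0, "ay": 0, "az": 0}]'

```text
time_s: 2.43
eef_pos: [0.5571, 0.184, 0.086]
tool_rot: [0.001, 0.707, 0.707, 0.001]
ft_force: [-6.0, -3.2, 21.3]
finger_gap: 0.0004
gripper_force: 10.3
```

The force jumped from 5 N to 21 N at z=0.086, so the button is on its stop. I'll lift off and head towards the knob.

>>> play_rows --motion '[{"jaw": 0, "dx": 0, "dy": 0, "dz": -0.02, "ax": 0, "ay": 0, "az": 0}, {"jaw": 0, "dx": 0, "dy": 0, "dz": -0.05, "ax": 0, "ay": 0, "az": 0}, {"jaw": 0.08, "dx": 0, "dy": 0, "dz": -0.09, "ax": 0, "ay": 0, "az": 0}, {"jaw": 0.08, "dx": 0, "dy": 0, "dz": -0.13, "ax": 0, "ay": 0, "az": 0}, {"jaw": 0.08, "dx": -0.03, "dy": 0, "dz": -0.155, "ax": 0, "ay": 0, "az": 0}, {"jaw": 0.08, "dx": -0.07, "dy": -0.006, "dz": -0.155, "ax": 0, "ay": 0, "az": 0}, {"jaw": 0.08, "dx": -0.1, "dy": -0.01, "dz": -0.155, "ax": 0, "ay": 0, "az": 0}, {"jaw": 0.08, "dx": -0.13, "dy": -0.015, "dz": -0.155, "ax": 0, "ay": 0, "az": 0}, {"jaw": 0.08, "dx": -0.13, "dy": -0.015, "dz": -0.155, "ax": 0, "ay": 0, "az": 0}]'

```text
time_s: 3.18
eef_pos: [0.5405, 0.0503, 0.239]
tool_rot: [-0.0, 0.708, 0.706, -0.001]
ft_force: [0.2, -0.3, 0.1]
finger_gap: 0.0425
gripper_force: 0.0
```

Run:
```python
from h import *
from cell import robot
s=robot.read_state();print(s["eef_pos"],s["finger_gap"],s["time_s"])
c=wrist(robot.read_camera("wrist"),s);pickle.dump(c,open("wrist3.pkl","wb"));w=c["img"]
d=robot.read_camera("scene");pickle.dump(d,open("scene3.pkl","wb"))
z=cv2.resize(d["img"][170:320,90:330],(800,500),interpolation=cv2.INTER_CUBIC)
cv2.imwrite("pics/z3.png",z)
```

```text
[0.54053366 0.05025027 0.23903353] 0.04248311197875858 3.1833
```

View pics/z3.png

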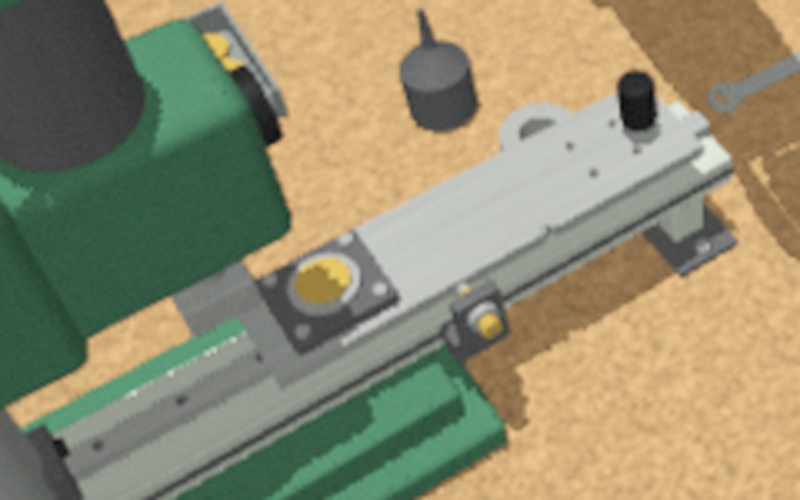

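The scene crop shows everything I need. The knob top is at (637,80) and the plate's near edge runs (702,150) to (345,342). The notch is at (548,230), and the plunger block at (478,315) has its tip near (465,292).

Run:
```python
from h import *
d=pickle.load(open("scene3.pkl","rb"))
P=lambda x,y,z:onz(d,(90+(x+.5)*.3-.5,170+(y+.5)*.3-.5),z)
a,b,n,pl,k=P(702,150,.13),P(345,342,.13),P(548,230,.13),P(465,292,.13),P(637,81,.184)
u=(b-a)/np.linalg.norm(b-a);print("edge",a,b,"len",np.linalg.norm(b-a),"u",u,"ang",np.degrees(np.arctan2(u[1],u[0])))
print("notch",n,"plunger",pl,"knob",k)
print("knob->notch",(n-k)@u,"to go",(pl-n)@u)
w=pickle.load(open("wrist3.pkl","rb"))
b=pickle.load(open("wrist0.pkl","rb"))
e=[onz(b,p,.13)for p in[(245,285),(260,385),(353,290),(357,385)]];print([np.degrees(np.arctan2(*(e[i+1]-e[i])[[1,0]]))for i in(0,2)])
```

```text
edge [ 0.57478752 -0.06350128  0.13      ] [ 0.60764078 -0.36600121  0.13      ] len 0.30427872638565745 u [ 1.07970933e-01 -9.94154051e-01  7.29740812e-16] ang -83.8016380519188
notch [ 0.58735208 -0.20069741  0.13      ] plunger [ 0.60949996 -0.27605178  0.13      ] knob [ 0.53002591 -0.0940341   0.184     ]
knob->notch 0.11222932660647719 to go 0.07730518117782292
[np.float64(-85.47202306057763), np.float64(-86.5220806980073)]
```

The slide direction is about -84.5° and the knob is at about (0.529, -0.092), with about 77 mm to the notch. I'll move over the knob and go down with the jaws open.

>>> play_rows --motion '[{"jaw": 0.09, "dx": -0.035, "dy": -0.003, "dz": 0, "ax": 0, "ay": 0, "az": -2}, {"jaw": 0.09, "dx": -0.07, "dy": -0.006, "dz": 0, "ax": 0, "ay": 0, "az": -4}, {"jaw": 0.09, "dx": -0.105, "dy": -0.009, "dz": 0, "ax": 0, "ay": 0, "az": -5.5}, {"jaw": 0.09, "dx": -0.13, "dy": -0.012, "dz": 0, "ax": 0, "ay": 0, "az": -5.5}, {"jaw": 0.09, "dx": -0.142, "dy": -0.012, "dz": 0, "ax": 0, "ay": 0, "az": -5.5}, {"jaw": 0.09, "dx": -0.142, "dy": -0.012, "dz": 0, "ax": 0, "ay": 0, "az": -5.5}, {"jaw": 0.09, "dx": -0.142, "dy": -0.012, "dz": 0.03, "ax": 0, "ay": 0, "az": -5.5}, {"jaw": 0.09, "dx": -0.142, "dy": -0.012, "dz": 0.06, "ax": 0, "ay": 0, "az": -5.5}, {"jaw": 0.09, "dx": -0.142, "dy": -0.012, "dz": 0.082, "ax": 0, "ay": 0, "az": -5.5}, {"jaw": 0.09, "dx": -0.142, "dy": -0.012, "dz": 0.092, "ax": 0, "ay": 0, "az": -5.5}, {"jaw": 0.09, "dx": -0.142, "dy": -0.012, "dz": 0.092, "ax": 0, "ay": 0, "az": -5.5}]'

```text
time_s: 4.2
eef_pos: [0.5288, -0.0863, 0.1452]
tool_rot: [-0.002, 0.672, 0.741, -0.001]
ft_force: [0.4, -0.4, 0.3]
finger_gap: 0.0899
gripper_force: 0.0
```

Run:
```python
from h import *
from cell import robot
s=robot.read_state();print(s["eef_pos"],s["finger_gap"],s["time_s"])
c=robot.read_camera("side");d=robot.read_camera("scene")
f=lambda i,x,y:cv2.resize(i[y:y+120,x:x+80],(400,600),interpolation=cv2.INTER_CUBIC)
cv2.imwrite("pics/z4.png",np.hstack([f(c["img"],295,110),f(d["img"],240,130)]))
```

```text
[ 0.52877434 -0.08629723  0.14520168] 0.08987812893498463 4.2
```

View pics/z4.png

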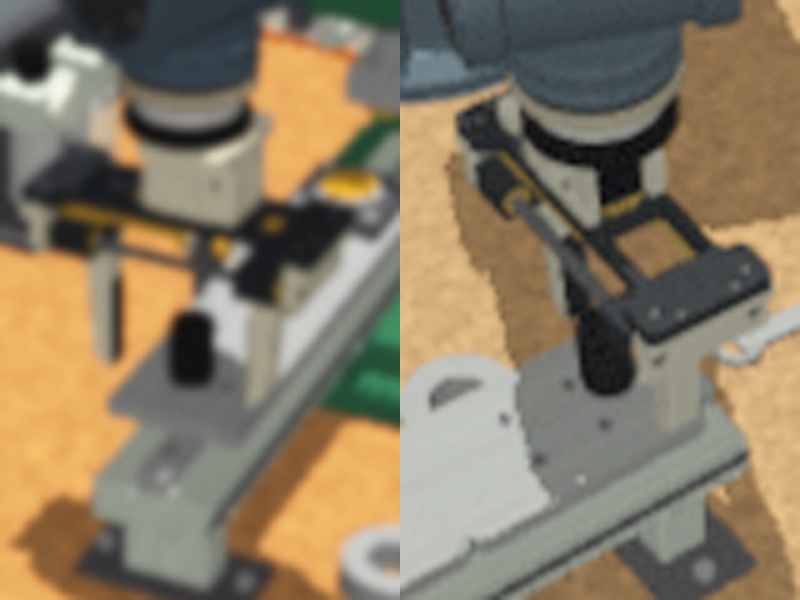

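The knob sits between the open fingers in both views, and the fingers are about 5 mm short along the slide. I'll correct that and close.

>>> play_rows --newtons 30 --motion '[{"jaw": 0.09, "dx": -0.004, "dy": 0, "dz": 0, "ax": 0, "ay": 0, "az": 0}, {"jaw": 0.09, "dx": -0.004, "dy": 0, "dz": 0, "ax": 0, "ay": 0, "az": 0}, {"jaw": 0, "dx": -0.004, "dy": 0, "dz": 0, "ax": 0, "ay": 0, "az": 0}, {"jaw": 0, "dx": -0.004, "dy": 0, "dz": 0, "ax": 0, "ay": 0, "az": 0}, {"jaw": 0, "dx": -0.004, "dy": 0, "dz": 0, "ax": 0, "ay": 0, "az": 0}, {"jaw": 0, "dx": -0.004, "dy": 0, "dz": 0, "ax": 0, "ay": 0, "az": 0}, {"jaw": 0, "dx": -0.004, "dy": 0, "dz": 0, "ax": 0, "ay": 0, "az": 0}, {"jaw": 0, "dx": -0.004, "dy": 0, "dz": 0, "ax": 0, "ay": 0, "az": 0}, {"jaw": 0, "dx": -0.004, "dy": 0, "dz": 0, "ax": 0, "ay": 0, "az": 0}, {"jaw": 0, "dx": -0.004, "dy": 0, "dz": 0, "ax": 0, "ay": 0, "az": 0}]'

```text
time_s: 5.13
eef_pos: [0.5298, -0.0919, 0.1471]
tool_rot: [-0.0, 0.672, 0.74, -0.0]
ft_force: [-0.1, 0.0, -0.2]
finger_gap: 0.0411
gripper_force: 0.0
```

>>> play_rows --newtons 30 --motion '[{"jaw": 0, "dx": 0, "dy": 0, "dz": 0, "ax": 0, "ay": 0, "az": 0}, {"jaw": 0, "dx": 0, "dy": 0, "dz": 0, "ax": 0, "ay": 0, "az": 0}, {"jaw": 0, "dx": 0, "dy": 0, "dz": 0, "ax": 0, "ay": 0, "az": 0}, {"jaw": 0, "dx": 0, "dy": 0, "dz": 0, "ax": 0, "ay": 0, "az": 0}, {"jaw": 0, "dx": 0, "dy": 0, "dz": 0, "ax": 0, "ay": 0, "az": 0}, {"jaw": 0, "dx": 0, "dy": 0, "dz": 0, "ax": 0, "ay": 0, "az": 0}]'

```text
time_s: 5.63
eef_pos: [0.5288, -0.092, 0.147]
tool_rot: [-0.001, 0.672, 0.74, -0.001]
ft_force: [-6.2, -1.5, 3.9]
finger_gap: 0.0294
gripper_force: 30.0
```

The knob is gripped: gap 29.4 mm, 30 N. I'll slide 55 mm in first.

>>> play_rows --motion '[{"jaw": 0, "dx": -0.003, "dy": -0.001, "dz": 0, "ax": 0, "ay": 0, "az": 0}, {"jaw": 0, "dx": -0.009, "dy": -0.001, "dz": 0, "ax": 0, "ay": 0, "az": 0}, {"jaw": 0, "dx": -0.015, "dy": -0.001, "dz": 0, "ax": 0, "ay": 0, "az": 0}, {"jaw": 0, "dx": -0.021, "dy": -0.001, "dz": 0, "ax": 0, "ay": 0, "az": 0}, {"jaw": 0, "dx": -0.027, "dy": -0.001, "dz": 0, "ax": 0, "ay": 0, "az": 0}, {"jaw": 0, "dx": -0.033, "dy": -0.001, "dz": 0, "ax": 0, "ay": 0, "az": 0}, {"jaw": 0, "dx": -0.039, "dy": -0.001, "dz": 0, "ax": 0, "ay": 0, "az": 0}, {"jaw": 0, "dx": -0.045, "dy": -0.001, "dz": 0, "ax": 0, "ay": 0, "az": 0}, {"jaw": 0, "dx": -0.05, "dy": -0.001, "dz": 0, "ax": 0, "ay": 0, "az": 0}, {"jaw": 0, "dx": -0.055, "dy": -0.001, "dz": 0, "ax": 0, "ay": 0, "az": 0}, {"jaw": 0, "dx": -0.055, "dy": -0.001, "dz": 0, "ax": 0, "ay": 0, "az": 0}]'

```text
time_s: 6.55
eef_pos: [0.5358, -0.1471, 0.1471]
tool_rot: [0.001, 0.672, 0.74, 0.001]
ft_force: [11.8, -0.5, -8.3]
finger_gap: 0.0296
gripper_force: 30.0
```

Run:
```python
from h import *
from cell import robot
s=robot.read_state();print(s["eef_pos"],s["ft_force"],s["gripper_force"])
d=robot.read_camera("scene");pickle.dump(d,open("scene5.pkl","wb"))
cv2.imwrite("pics/z5.png",cv2.resize(d["img"][200:290,190:310],(800,600),interpolation=cv2.INTER_CUBIC))
```

```text
[ 0.53577456 -0.14710196  0.147068  ] [11.83089351 -0.48607461 -8.26340322] 30.016965866088867
```

View pics/z5.png

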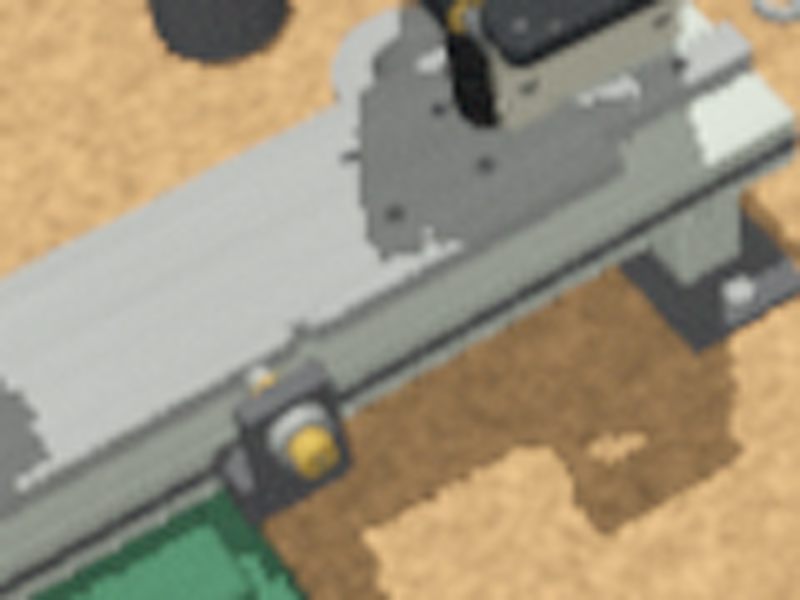

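The crop shows the notch at (300,328) and the plunger ball/cap at (262,380), so it is close to meeting it. I'll compute the distance left along the slide.

Run:
```python
from h import *
d=pickle.load(open("scene5.pkl","rb"))
P=lambda x,y,z=.13:onz(d,(190+x*.15,200+y*.15),z)
a,b=P(460,245),P(20,487);u=(b-a)/np.linalg.norm(b-a)
n=P(300,328)
for z in(.125,.13,.142):print(z,(P(262,380,z)-n)@u,(P(262,380,z)-n)@np.array([-u[1],u[0],0]))
print((P(290,405,.142)-n)@u,u,n,np.degrees(np.arctan2(u[1],u[0])))
```

```text
0.125 0.021415782273696407 0.008694855836564645
0.13 0.02250342901678487 0.012316280292483479
0.142 0.025113781200197114 0.021007698986688507
0.022309294022974997 [ 0.11944433 -0.9928409   0.        ] [ 0.59407341 -0.2545902   0.13      ] -83.13996575326472
```

About 22 mm left. I'll advance 14 mm with a 2 mm sideways correction, then feel for the notch.

>>> play_rows --motion '[{"jaw": 0, "dx": -0.003, "dy": 0.001, "dz": 0, "ax": 0, "ay": 0, "az": 0}, {"jaw": 0, "dx": -0.006, "dy": 0.0015, "dz": 0, "ax": 0, "ay": 0, "az": 0}, {"jaw": 0, "dx": -0.009, "dy": 0.002, "dz": 0, "ax": 0, "ay": 0, "az": 0}, {"jaw": 0, "dx": -0.012, "dy": 0.002, "dz": 0, "ax": 0, "ay": 0, "az": 0}, {"jaw": 0, "dx": -0.014, "dy": 0.002, "dz": 0, "ax": 0, "ay": 0, "az": 0}, {"jaw": 0, "dx": -0.014, "dy": 0.002, "dz": 0, "ax": 0, "ay": 0, "az": 0}, {"jaw": 0, "dx": -0.014, "dy": 0.002, "dz": 0, "ax": 0, "ay": 0, "az": 0}]'

```text
time_s: 7.18
eef_pos: [0.5375, -0.1607, 0.147]
tool_rot: [0.0, 0.672, 0.74, -0.0]
ft_force: [0.5, -0.1, -2.1]
finger_gap: 0.0292
gripper_force: 30.0
```

>>> play_rows --motion '[{"jaw": 0, "dx": -0.001, "dy": 0, "dz": 0, "ax": 0, "ay": 0, "az": 0}, {"jaw": 0, "dx": -0.002, "dy": 0, "dz": 0, "ax": 0, "ay": 0, "az": 0}, {"jaw": 0, "dx": -0.002, "dy": 0, "dz": 0, "ax": 0, "ay": 0, "az": 0}, {"jaw": 0, "dx": -0.002, "dy": 0, "dz": 0, "ax": 0, "ay": 0, "az": 0}]'

```text
time_s: 7.52
eef_pos: [0.5377, -0.1626, 0.147]
tool_rot: [0.0, 0.672, 0.74, -0.0]
ft_force: [1.1, 1.2, -3.6]
finger_gap: 0.0294
gripper_force: 30.0
```

>>> play_rows --motion '[{"jaw": 0, "dx": -0.001, "dy": 0, "dz": 0, "ax": 0, "ay": 0, "az": 0}, {"jaw": 0, "dx": -0.001, "dy": 0, "dz": 0, "ax": 0, "ay": 0, "az": 0}, {"jaw": 0, "dx": -0.001, "dy": 0, "dz": 0, "ax": 0, "ay": 0, "az": 0}]'

```text
time_s: 7.77
eef_pos: [0.5378, -0.1636, 0.147]
tool_rot: [0.0, 0.672, 0.74, 0.0]
ft_force: [1.9, 1.1, -3.7]
finger_gap: 0.0293
gripper_force: 30.0
```

>>> play_rows --motion '[{"jaw": 0, "dx": -0.001, "dy": 0, "dz": 0, "ax": 0, "ay": 0, "az": 0}, {"jaw": 0, "dx": -0.001, "dy": 0, "dz": 0, "ax": 0, "ay": 0, "az": 0}, {"jaw": 0, "dx": -0.001, "dy": 0, "dz": 0, "ax": 0, "ay": 0, "az": 0}]'

```text
time_s: 8.02
eef_pos: [0.538, -0.1647, 0.147]
tool_rot: [0.0, 0.672, 0.74, -0.0]
ft_force: [3.5, 0.4, -4.6]
finger_gap: 0.0299
gripper_force: 30.0
```

>>> play_rows --motion '[{"jaw": 0, "dx": -0.001, "dy": 0, "dz": 0, "ax": 0, "ay": 0, "az": 0}, {"jaw": 0, "dx": -0.001, "dy": 0, "dz": 0, "ax": 0, "ay": 0, "az": 0}, {"jaw": 0, "dx": -0.001, "dy": 0, "dz": 0, "ax": 0, "ay": 0, "az": 0}]'

```text
time_s: 8.27
eef_pos: [0.5381, -0.1659, 0.1471]
tool_rot: [0.0, 0.672, 0.74, -0.0]
ft_force: [5.3, -1.7, -6.6]
finger_gap: 0.0295
gripper_force: 30.0
```

>>> play_rows --motion '[{"jaw": 0, "dx": -0.001, "dy": 0, "dz": 0, "ax": 0, "ay": 0, "az": 0}, {"jaw": 0, "dx": -0.001, "dy": 0, "dz": 0, "ax": 0, "ay": 0, "az": 0}, {"jaw": 0, "dx": -0.001, "dy": 0, "dz": 0, "ax": 0, "ay": 0, "az": 0}]'

```text
time_s: 8.52
eef_pos: [0.5383, -0.167, 0.147]
tool_rot: [0.0, 0.672, 0.74, -0.0]
ft_force: [5.4, -3.5, -6.8]
finger_gap: 0.0298
gripper_force: 30.0
```

The force along y has turned negative, so the notch is drawing the shuttle in. I'll continue in small steps.

>>> play_rows --motion '[{"jaw": 0, "dx": -0.001, "dy": 0.0003, "dz": 0, "ax": 0, "ay": 0, "az": 0}, {"jaw": 0, "dx": -0.001, "dy": 0.0003, "dz": 0, "ax": 0, "ay": 0, "az": 0}, {"jaw": 0, "dx": -0.001, "dy": 0.0003, "dz": 0, "ax": 0, "ay": 0, "az": 0}]'

```text
time_s: 8.77
eef_pos: [0.5384, -0.168, 0.147]
tool_rot: [0.0, 0.672, 0.74, -0.0]
ft_force: [3.6, -5.1, -7.1]
finger_gap: 0.0294
gripper_force: 30.0
```

>>> play_rows --motion '[{"jaw": 0, "dx": -0.001, "dy": 0.0003, "dz": 0, "ax": 0, "ay": 0, "az": 0}, {"jaw": 0, "dx": -0.001, "dy": 0.0003, "dz": 0, "ax": 0, "ay": 0, "az": 0}, {"jaw": 0, "dx": -0.001, "dy": 0.0003, "dz": 0, "ax": 0, "ay": 0, "az": 0}]'

```text
time_s: 9.02
eef_pos: [0.5385, -0.1687, 0.147]
tool_rot: [-0.0, 0.672, 0.74, -0.0]
ft_force: [0.1, -3.4, -5.2]
finger_gap: 0.0295
gripper_force: 30.0
```

>>> play_rows --motion '[{"jaw": 0, "dx": -0.0005, "dy": 0, "dz": 0, "ax": 0, "ay": 0, "az": 0}, {"jaw": 0, "dx": -0.0005, "dy": 0, "dz": 0, "ax": 0, "ay": 0, "az": 0}, {"jaw": 0, "dx": -0.0005, "dy": 0, "dz": 0, "ax": 0, "ay": 0, "az": 0}]'

```text
time_s: 9.27
eef_pos: [0.5385, -0.1689, 0.1471]
tool_rot: [-0.0, 0.672, 0.74, -0.0]
ft_force: [-3.3, -1.5, -3.9]
finger_gap: 0.0292
gripper_force: 30.0
```

Run:
```python
from h import *
from cell import robot
s=robot.read_state();print(s["eef_pos"],s["ft_force"])
d=robot.read_camera("scene")
cv2.imwrite("pics/z6.png",cv2.resize(d["img"][230:275,200:260],(800,600),interpolation=cv2.INTER_CUBIC))
```

```text
[ 0.53850786 -0.16887527  0.14705496] [-3.33500904 -1.45590007 -3.89309488]
```

View pics/z6.png

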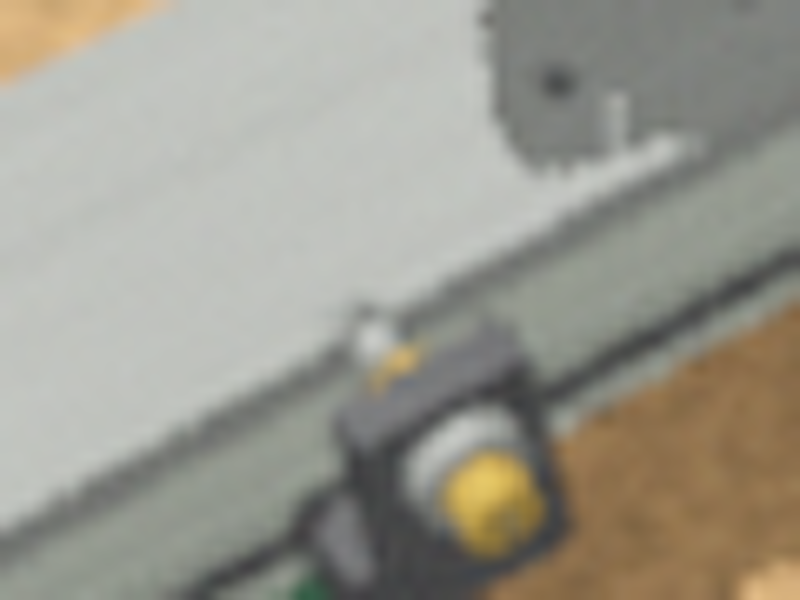

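The crop shows the ball at (375,335) seated in the notch, and the pull has dropped from 5 N to 1.5 N with the shuttle almost stopped. A tiny nudge to unload it, then I'll hold.

>>> play_rows --motion '[{"jaw": 0, "dx": -0.0004, "dy": 0, "dz": 0, "ax": 0, "ay": 0, "az": 0}, {"jaw": 0, "dx": -0.0004, "dy": 0, "dz": 0, "ax": 0, "ay": 0, "az": 0}, {"jaw": 0, "dx": -0.0004, "dy": 0, "dz": 0, "ax": 0, "ay": 0, "az": 0}, {"jaw": 0, "dx": -0.0004, "dy": 0, "dz": 0, "ax": 0, "ay": 0, "az": 0}, {"jaw": 0, "dx": -0.0004, "dy": 0, "dz": 0, "ax": 0, "ay": 0, "az": 0}, {"jaw": 0, "dx": -0.0004, "dy": 0, "dz": 0, "ax": 0, "ay": 0, "az": 0}, {"jaw": 0, "dx": -0.0004, "dy": 0, "dz": 0, "ax": 0, "ay": 0, "az": 0}, {"jaw": 0, "dx": -0.0004, "dy": 0, "dz": 0, "ax": 0, "ay": 0, "az": 0}]'

```text
time_s: 9.98
eef_pos: [0.5385, -0.1691, 0.147]
tool_rot: [-0.001, 0.672, 0.74, -0.0]
ft_force: [-4.7, 1.4, -2.7]
finger_gap: 0.0296
gripper_force: 30.0
```

The shuttle moved 0.2 mm for a 0.4 mm command and now pushes back, so it is seated at the notch. I'll hand in.

```bash
python3 -c "
from cell import robot
print(robot.job_done())"
```

```text
the job is handed in; nothing more can be done
None
```

The job is handed in, with no verdict returned: the reset button was pressed to its stop and released, and the shuttle is gripped by its knob at 30 N with the ball seen seated in the notch.

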